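# Stand the bedside night-light upright in its ring dock

## Robot

A 7-joint arm with a two-finger parallel gripper is mounted at the origin on the work surface. World frame = base frame: x ahead of the robot, y to its left, z up, the work surface at z = 0. Lengths are in m, angles in rad, forces in N, time in s.
With the tool pointing down it reaches from about 0.4 to 0.875 m from the base axis. Payload 4.4 kg.
Tool frame: the origin (TCP) lies between the finger pads; the fingertips stand 17 mm ahead of it and the grasp point (between the pads) lies 2 mm behind it (arm.tips_ahead is the distance from the TCP to the fingertips, in m); z points along the fingers, y is the direction in which the jaws open and shut (so a half turn about z gives the same grasp; the last joint's range is limited). The gripper opens to 85 mm and grips with 20 to 120 N. Pads are 22 mm wide; open, the fingers measure 114 mm over their backs; the gripper's body (76 mm by 85 mm) begins 54 mm behind the grasp point. The pads swing forward as they close: fully open they stand 13 mm farther back than shut.
Start: joints at [1.055, 0.628, 0.038, 1.517, -0.027, 0.996, -0.02], TCP at [0.283, -0.585, 0.224] pointing down, gripper open.
Joint ranges: [-3.06, 3.06], [-0.37, 2.12], [-1.25, 1.32], [0.18, 2.47], [-1.1, 4.24], [0.23, 1.98], [-2.94, 2.94]. Speed limits (rad/s): [2.57, 2.57, 3.14, 3.14, 3.14, 3.14, 3.14].

## Interface

Orientations are given as a 3x3 rotation matrix whose columns are the frame's x, y, z axes.
In Python, from plant import arm gives the robot as it stands.
- The arm moves only by the tool step_arm, never from a script. Its argument "motion" is a list of rows, each an object with "offset": the shift along the tool's x, y, z in units of 25 mm (1.0 is 25 mm), a list of three; "delta_rot": the turn, a rotation vector about the tool's x, y, z in units of 8 degrees (1.0 is 8 degrees), a list of three. A call has 1 to 12 rows; each row shifts and turns the pose as measured when the row begins, along the tool's axes as they then stand; what a row does not reach is not made up. A row lasts 1/10 s, in which the tool goes at most 50 mm and 8.59 degrees, less where a joint would pass 70% of its speed; a pose out of reach is approached as far as the arm can. A call is refused whole if a number of a shift passes 1 or a number of a turn 1, either way. A call with a gripper value outside its range is refused whole. "hand" is the gripper's target within -1 to 1 (fully open at 1, half-way at 0, shut at -1), set as the call begins (left out, the last holds). The fingers move at their own pace and stop on an object; "squeeze" is the grip in N (left out, the last holds). Time passes only in rows, so rows that do not move let the fingers close. It gives the time, the measured TCP pose, the force and the opening at its end, in the units of the state.
- arm.read_state(): the state, without advancing time (a new reading comes with each control period).
- arm.grab_frame(name): name is "scene" or "top" or "wrist"; returns a dict with "image" (480x640x3 uint8, red, green, blue), "fov_y" (degrees; the focal length in pixels is half the picture's height over the tangent of half this angle, whatever the lens; pixels are square), "cx", "cy" (the principal point, pixels), "k1" (the pictures are not rectified: a ray, as slopes to the right and down, at radius r is drawn at 1 + k1 r^2 times it, then the intrinsics apply), "xyz" and "attitude" of the camera in the world; the wrist camera has in their place "hand_eye" (4x4, takes a point from camera to tool coordinates, whose origin is the TCP and whose axes are the flange's). Camera axes: x right, y down, z forward; pixel columns grow to the right and rows downward; lengths in m; the calibration is good to about 2 mm. A picture is of the moment at which its call begins: read the wrist's pose just before it. There is no depth.
- arm.close_job(): hands the job in, once; it reports no verdict.
The state is a dict: "time_s": time; "joint_positions": joint angles; "qd": joint speeds; "joint_torque": joint torques, N m; "tool_pos": TCP position; "orientation": TCP orientation; "contact_force": force on the tool from outside, world axes, zero at the start; "wrist_torque": the same for the moment, N m; "finger_gap": finger opening in m.
Only numpy, scipy, OpenCV 4.12 (cv2) and the standard library are available. Lean on these libraries where they do the work, as an engineer would, in place of code of your own. Each camera call takes 0.05 s, during which the arm holds its last target.

## Task

The round-bottomed night-light has been left leaning in the metal pot on the bedside top. Take it out and stand it upright in the low wooden ring that is its dock, set down gently into the ring, not dropped, and let go; leave the mug and the lotion bottle where they stand.

Things in the scene. Friction and masses are not known exactly. Their poses are not given: they have to be found in the camera images.
- night_light: White night-light with a grey round bottom, 200 g, 140 mm tall: 64 mm ball below, straight round neck (36 mm diameter, 85 to 136 mm from the ball's bottom) above. Origin: bottom of the ball; z axis: along it to the neck. Starts leaning about 32 degrees, direction varies, in a fixed metal pot (86 mm outside, 76 mm bore, rim 72 mm high). Its weight lies near the centre of the ball: it does not right itself.
- dock: The night-light's dock: low round wooden ring fixed to the table, 84 mm outside diameter, 26 mm high, round recess of 50 mm diameter open at the top. Origin: centre of its underside, on the table; z up. Seated, the ball rests on the recess's upper edge, its lowest point 14 mm above the table.
- mug: White ceramic mug, loose, a bystander: 80 mm diameter, 90 mm high, with a handle on its +y side. Origin: centre of its underside; z up.
- bottle: White round lotion bottle with a flat bottom, loose, a bystander: 52 mm diameter, 125 mm high, standing. Origin: centre of its underside; z up.
Things that resemble listed ones, but are neither listed nor needed, are in the scene too. What is shaped like the night_light but blue or yellow is not meant. Several things have the shape of the dock; the one meant has the colours described above.

How it is judged:
At the end, for the whole second after the job is handed in: The night-light rests in the wooden ring dock, its ball seated (lowest point 8 to 20 mm above the dock's underside and within 14 mm of its centre line), its axis within 0.26 rad (15 degrees) of vertical, still (below 0.03 m/s and 0.3 rad/s) and released (horizontal distance between night_light and dock below 0.014 m and angle between night_light's own z axis and vertical below 0.26 rad and z of night_light in the frame of dock between 0.008 and 0.02 m and linear speed of night_light below 0.03 m/s and angular speed of night_light below 0.3 rad/s); the robot touches nothing.
It fails at once if the mug is shifted by more than 30 mm or tipped over (distance of mug from where it was at the start of the episode above 0.03 m or angle between mug's own z axis and vertical above 0.35 rad).
It fails at once if the lotion bottle is shifted by more than 30 mm or tipped over (distance of bottle from where it was at the start of the episode above 0.03 m or angle between bottle's own z axis and vertical above 0.35 rad).
It fails at once if the night-light is pressed or dropped into the dock with more than 60 N (contact force between night_light and dock above 60 N).
It fails at once if the night-light is let go over the dock with its ball more than 16 mm above its seat (contact force between the fingers and night_light below 0.05 N and horizontal distance between night_light and dock below 0.05 m and z of night_light in the frame of dock above 0.03 m).
It also fails if it takes over 34 s, if anything falls off the work surface, if the arm or the gripper's body presses on something with over 40 N, if the wrist force passes 120 N, or if a joint passes its speed limit or range.

## Working session

There is one attempt and no reset: what is moved stays moved. The work goes in short steps, Python scripts to look and compute and a tool call to move; the robot and the scene stay as the last step left them, time stands still between calls to the robot, and variables do not carry over. Pictures are saved under pics/ and viewed, and the job is handed in when it is done.

Besides the shell and the picture viewer there is one more tool, called as name(argument=value, ...) on one line, values as JSON. step_arm: Moves the arm, as the interface text tells. Its arguments: {"type":"object","properties":{"motion":{"type":"array"},"hand":{"type":"number"},"squeeze":{"type":"number"}},"required":["motion"]}

```bash
ls; mkdir -p pics; python3 - <<'E'
from plant import arm
import cv2
s=arm.read_state();print(s)
for n in ["scene","top","wrist"]:
    f=arm.grab_frame(n);cv2.imwrite(f"pics/{n}0.png",f["image"][:,:,::-1])
    print(n,{k:v for k,v in f.items() if k!="image"})
E
```

```text
pics
{'time_s': 0.0, 'joint_positions': array([ 1.05522368,  0.62932259,  0.03845872,  1.51838335, -0.02697693,
        0.99630001, -0.02000728]), 'qd': array([-5.68987546e-04,  5.60426555e-06, -1.55313521e-03, -2.41018623e-03,
       -8.22519594e-04,  1.31670973e-03,  2.61963517e-04]), 'joint_torque': array([-1.39303793e-04, -5.63412595e+01,  1.22638676e+00, -1.93451375e+01,
        1.10203525e-02,  1.02635846e-02, -2.48944622e-05]), 'tool_pos': array([ 0.28232403, -0.58476784,  0.22269977]), 'orientation': array([[ 9.00549706e-01,  4.34752190e-01, -8.71534310e-04],
       [ 4.34753061e-01, -9.00548136e-01,  1.68254481e-03],
       [-5.33685562e-05, -1.89411744e-03, -9.99998205e-01]]), 'contact_force': array([-0.78191095,  0.10985649, -0.21886005]), 'wrist_torque': array([-0.03103348, -0.00762886, -0.03506095]), 'finger_gap': 0.08560860941468657}
scene {'fov_y': 55.52748423252455, 'cx': 314.1480409822457, 'cy': 238.07238040234654, 'k1': -0.05414059864732028, 'xyz': array([ 0.94986133, -0.12837971,  0.80845689]), 'attitude': array([[ 0.23464393,  0.8156303 , -0.52885673],
       [ 0.
[... 181 characters left out ...]
06308845266675787, 'xyz': array([ 0.33005896, -0.01663471,  0.89454698]), 'attitude': array([[ 0.02244006, -0.98622294,  0.16389254],
       [-0.99936659, -0.02665699, -0.02357574],
       [ 0.02761982, -0.16325968, -0.98619644]])}
wrist {'fov_y': 63.57125024207157, 'cx': 319.3749306067346, 'cy': 239.49487167140305, 'k1': -0.029528679216949683, 'hand_eye': array([[-1.25510763e-03, -9.56884056e-01, -2.90467431e-01,
         7.47915972e-02],
       [ 9.99998456e-01, -8.43761132e-04, -1.54139180e-03,
        -1.52518607e-03],
       [ 1.22984811e-03, -2.90468917e-01,  9.56883637e-01,
        -1.50247273e-01],
       [ 0.00000000e+00,  0.00000000e+00,  0.00000000e+00,
         1.00000000e+00]])}
```

View pics/scene0.png

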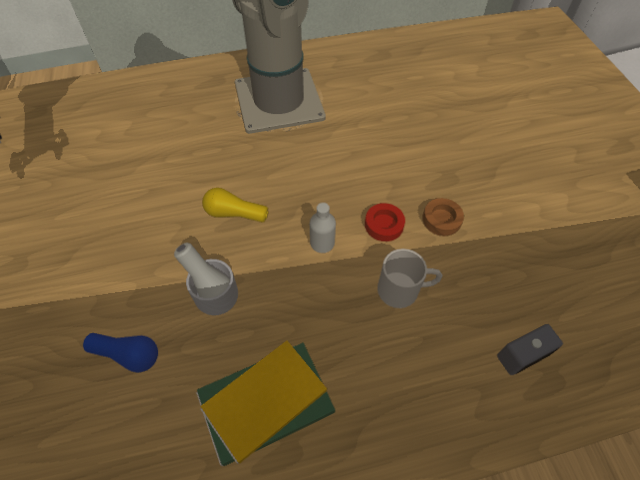

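View pics/top0.png

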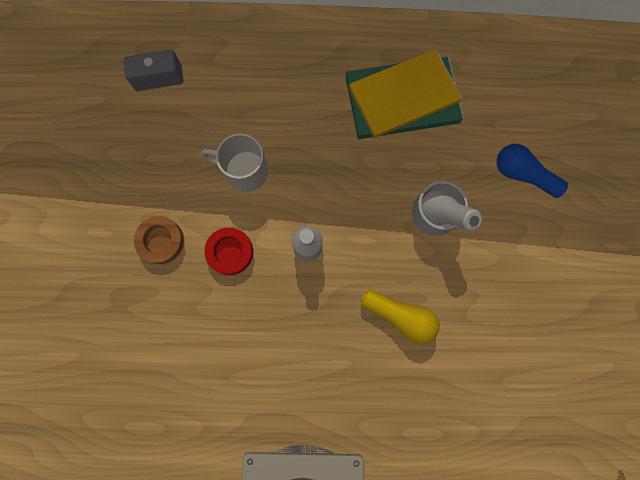

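View pics/wrist0.png

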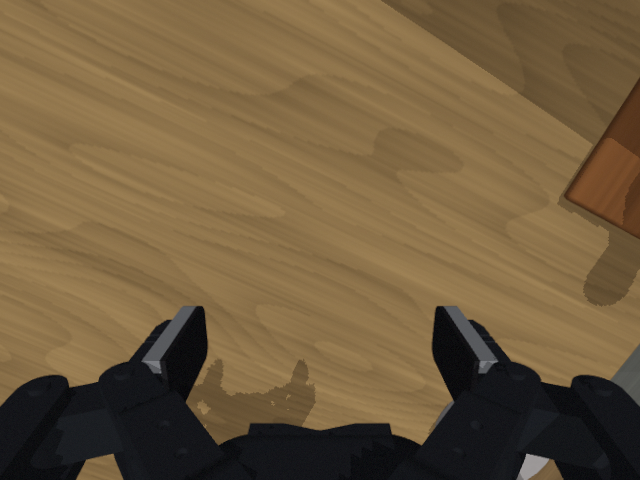

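Candidates for the night-light: white in the pot (scene 205,268; top 455,212), yellow lying down (scene 235,205; top 402,317) and blue lying down (scene 120,350; top 530,170). I choose the white one.
Candidates for the dock: brown ring (scene 443,216; top 158,240) and red ring (scene 385,222; top 229,251). I choose the brown one. Next I'll check both in a close crop.

```bash
python3 - <<'E'
import cv2,numpy as np
t=cv2.imread("pics/top0.png");s=cv2.imread("pics/scene0.png")
def c(im,x,y,w,h,k): return cv2.resize(im[y:y+h,x:x+w],None,fx=k,fy=k,interpolation=cv2.INTER_CUBIC)
a=np.hstack([c(t,400,170,100,75,4),c(s,160,235,100,75,4)])
b=np.hstack([c(t,120,205,100,75,4),c(s,400,180,100,75,4)])
cv2.imwrite("pics/crop0.png",np.vstack([a,b]))
E
```

```text
(no output)
```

View pics/crop0.png

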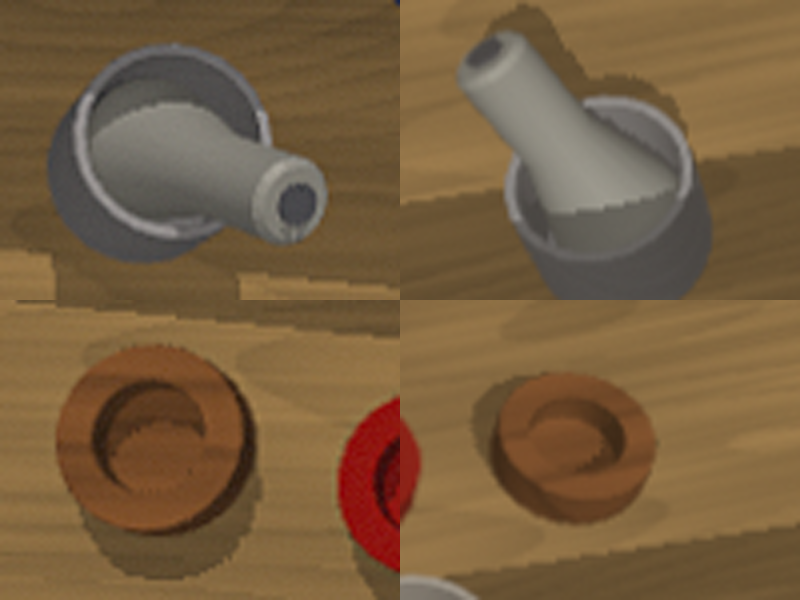

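```bash
cat > h.py <<'E'
import numpy as np, cv2
from scipy.optimize import least_squares
from plant import arm
def cam(n):
    f=arm.grab_frame(n); return f
def wristpose(f,s):
    T=np.eye(4);T[:3,:3]=s["orientation"];T[:3,3]=s["tool_pos"]
    return T@f["hand_eye"]
def mk(f,T=None):
    fl=240/np.tan(np.radians(f["fov_y"])/2)
    if T is None: R,p=f["attitude"],f["xyz"]
    else: R,p=T[:3,:3],T[:3,3]
    return dict(f=fl,cx=f["cx"],cy=f["cy"],k=f["k1"],R=R,p=p)
def proj(c,P):
    q=(np.atleast_2d(P)-c["p"])@c["R"]; u=q[:,:2]/q[:,2:]
    r2=(u**2).sum(1,keepdims=True); u=u*(1+c["k"]*r2)
    return u*c["f"]+[c["cx"],c["cy"]]
def ray(c,uv):
    d=(np.array(uv,float)-[c["cx"],c["cy"]])/c["f"]; u=d.copy()
    for _ in range(20): u=d/(1+c["k"]*(u**2).sum())
    v=c["R"]@np.array([u[0],u[1],1]); return v/np.linalg.norm(v)
def tri(cs,uvs):
    A=np.zeros((3,3));b=np.zeros(3)
    for c,uv in zip(cs,uvs):
        d=ray(c,uv);M=np.eye(3)-np.outer(d,d);A+=M;b+=M@c["p"]
    X=np.linalg.solve(A,b); return X,[np.round(proj(c,X)[0]-uv,1) for c,uv in zip(cs,uvs)]
def atz(c,uv,z):
    d=ray(c,uv);return c["p"]+d*(z-c["p"][2])/d[2]
# silhouette points of revolve body
E
python3 - <<'E'
from h import *
import pickle
ft,fs=cam("top"),cam("scene");ct,cs=mk(ft),mk(fs);pickle.dump((ct,cs),open("cams.pkl","wb"))
for n,a,b,z in [("tip",(474.2,221),(181.7,248.2),None),("rim",(443.3,205.3),(209.8,279.5),.072),("dock",(157.3,239.5),(444,214),.026),("bottle",(306.5,236),(323,209),.125),("mug",(242,158),(403,265),.09)]:
    print(n,tri([ct,cs],[a,b]), *( [] if z is None else [atz(ct,a,z).round(4),atz(cs,b,z).round(4)]))
E
```

```text
tip (array([ 0.4886961 , -0.26021022,  0.13182359]), [array([-0.8, -0.1]), array([-0.8, -0.1])])
rim (array([ 0.5272352 , -0.22698663,  0.07066363]), [array([-0.7, -0.1]), array([-0.7, -0. ])]) [ 0.5268 -0.2279  0.072 ] [ 0.5283 -0.2256  0.072 ]
dock (array([0.46231621, 0.26874262, 0.02456073]), [array([-0.7, -0.2]), array([-0.6,  0.1])]) [0.4617 0.2669 0.026 ] [0.4632 0.2694 0.026 ]
bottle (array([0.4590654 , 0.00318866, 0.12310799]), [array([-0.6, -0.1]), array([-0.5,  0. ])]) [0.4586 0.0022 0.125 ] [0.4606 0.0038 0.125 ]
mug (array([0.59346174, 0.11683546, 0.09359255]), [array([-1.3, -0.4]), array([-1.3,  0.2])]) [0.594  0.1152 0.09  ] [0.5919 0.1204 0.09  ]
```

Both choices hold: the crop shows the white neck with its dark tip at top (474,221), and the brown ring at top (157,240).

```bash
cat >> h.py <<'E'
from scipy.spatial.transform import Rotation as Ro
u=np.array([-.760,-.650,0]); POT=np.array([.5275,-.227,0])
TILT=np.radians(32)
def plan(p,R=None,s=None):
    s=s or arm.read_state(); R0=s["orientation"]
    d=R0.T@(np.array(p)-s["tool_pos"])/.025
    print("t",round(s["time_s"],2),"pos",s["tool_pos"].round(4),"gap",round(s["finger_gap"],4),"F",s["contact_force"].round(1),"q",s["joint_positions"].round(2))
    print(" offset units total",d.round(2))
    if R is not None:
        print(" rot units total",(np.degrees(Ro.from_matrix(R0.T@R).as_rotvec())/8).round(2))
        print(" offset in target axes",(R.T@(np.array(p)-s["tool_pos"])/.025).round(2))
def graspR(tilt=TILT,u=u):
    a=np.sin(tilt)*u+np.array([0,0,np.cos(tilt)]); z=-a
    y=np.array([-u[1],u[0],0]); y/=np.linalg.norm(y)
    return np.c_[np.cross(y,z),y,z],a
E
python3 - <<'E'
from h import *
R,a=graspR();print(R.round(3),a)
plan([.45,-.29,.25],R)
E
```

```text
[[ 0.644  0.65   0.403]
 [ 0.551 -0.76   0.344]
 [ 0.53   0.    -0.848]] [-0.40273864 -0.34444752  0.8480481 ]
t 0.25 pos [ 0.2825 -0.5851  0.2232] gap 0.0855 F [ 0.  -0.7  0.3] q [ 1.06  0.63  0.04  1.52 -0.03  1.   -0.02]
 offset units total [11.16 -7.72 -1.07]
 rot units total [ 0.51  3.98 -1.8 ]
 offset in target axes [11.39 -4.62  5.85]
```

step_arm(motion=[{"offset": [0.93,-0.64,-0.1],"delta_rot": [0,0,0]},{"offset": [0.93,-0.64,-0.1],"delta_rot": [0,0,0]},{"offset": [0.93,-0.64,-0.1],"delta_rot": [0,0,0]},{"offset": [0.93,-0.64,-0.1],"delta_rot": [0,0,0]},{"offset": [0.93,-0.64,-0.1],"delta_rot": [0,0,0]},{"offset": [0.93,-0.64,-0.1],"delta_rot": [0,0,0]},{"offset": [0.93,-0.64,-0.1],"delta_rot": [0,0,0]},{"offset": [0.93,-0.64,-0.1],"delta_rot": [0,0,0]},{"offset": [0.93,-0.64,-0.1],"delta_rot": [0,0,0]},{"offset": [0.93,-0.64,-0.1],"delta_rot": [0,0,0]},{"offset": [0.93,-0.64,-0.1],"delta_rot": [0,0,0]},{"offset": [0.93,-0.64,-0.1],"delta_rot": [0,0,0]}], hand=1, squeeze=50)

```text
time_s: 1.45
tool_pos: [0.4528, -0.2846, 0.2519]
orientation: [[0.905, 0.425, -0.004], [0.425, -0.905, -0.001], [-0.004, -0.001, -1.0]]
contact_force: [0.1, -0.6, -0.2]
finger_gap: 0.0854
```

```bash
python3 - <<'E'
from h import *
R,a=graspR()
plan([.45,-.29,.23],R)
E
```

```text
t 1.45 pos [ 0.4528 -0.2846  0.2519] gap 0.0854 F [ 0.1 -0.6 -0.2] q [ 0.49  0.43  0.02  1.8  -0.01  0.91 -0.61]
 offset units total [-0.19  0.15  0.88]
 rot units total [ 0.53  4.   -1.87]
 offset in target axes [-0.66  0.09  0.62]
```

step_arm(motion=[{"offset": [0,0,0],"delta_rot": [0.09,0.67,-0.31]},{"offset": [0,0,0],"delta_rot": [0.09,0.67,-0.31]},{"offset": [0,0,0],"delta_rot": [0.09,0.67,-0.31]},{"offset": [0,0,0],"delta_rot": [0.09,0.67,-0.31]},{"offset": [0,0,0],"delta_rot": [0.09,0.67,-0.31]},{"offset": [0,0,0],"delta_rot": [0.09,0.67,-0.31]}])

```text
time_s: 2.05
tool_pos: [0.4644, -0.27, 0.2555]
orientation: [[0.608, 0.679, 0.412], [0.57, -0.734, 0.369], [0.553, 0.011, -0.833]]
contact_force: [-0.6, 0.8, -0.7]
finger_gap: 0.0853
```

```bash
python3 - <<'E'
from h import *
import pickle
R,a=graspR()
plan([.462,-.283,.188],R)
s=arm.read_state();f=arm.grab_frame("wrist")
cv2.imwrite("pics/w1.png",f["image"][:,:,::-1]);pickle.dump((s,mk(f,wristpose(f,s))),open("w1.pkl","wb"))
C=POT-.006*u+[0,0,.0402]
c=mk(f,wristpose(f,s))
for k in [.053,.104,.108]: print(k,proj(c,C+k*a))
E
```

```text
t 2.05 pos [ 0.4644 -0.27    0.2555] gap 0.0853 F [-0.6  0.8 -0.7] q [ 1.13  0.49 -0.4   1.92 -0.57  0.8   0.36]
 offset units total [-1.85  0.29  2.02]
 rot units total [-0.08 -0.2   0.27]
 offset in target axes [-1.78  0.33  2.07]
0.053 [[330.82566785 268.98543123]]
0.104 [[331.93355436 291.55836475]]
0.108 [[332.0361591  293.65099852]]
```

View pics/w1.png

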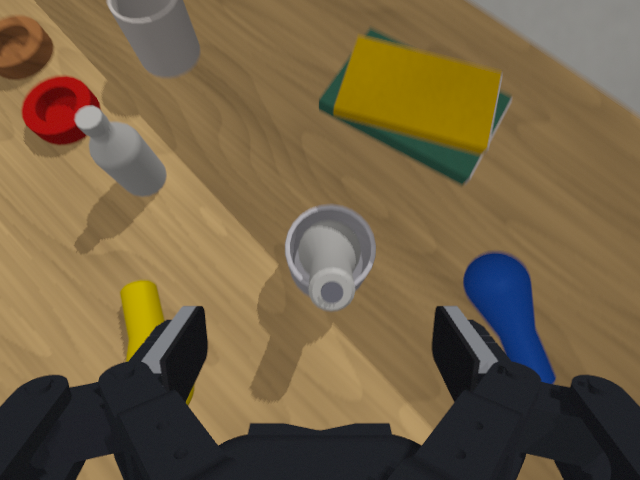

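step_arm(motion=[{"offset": [-0.62,0.1,0.66],"delta_rot": [-0.04,-0.1,0.13]},{"offset": [-0.62,0.1,0.66],"delta_rot": [-0.04,-0.1,0.13]},{"offset": [-0.6,0.1,0.7],"delta_rot": [0,0,0]}])

```text
time_s: 2.4
tool_pos: [0.4573, -0.292, 0.1854]
orientation: [[0.654, 0.638, 0.406], [0.543, -0.77, 0.336], [0.527, 0.001, -0.85]]
contact_force: [0.8, -0.4, -0.0]
finger_gap: 0.0848
```

```bash
python3 - <<'E'
from h import *
R,a=graspR()
plan([.4975,-.252,.1114],R)
s=arm.read_state();f=arm.grab_frame("wrist")
cv2.imwrite("pics/w2.png",f["image"][:,:,::-1])
C=POT-.006*u+[0,0,.0402]
c=mk(f,wristpose(f,s))
for k in [.053,.104,.108]: print(k,proj(c,C+k*a))
E
```

```text
t 2.4 pos [ 0.4573 -0.292   0.1854] gap 0.0848 F [ 0.8 -0.4 -0. ] q [ 1.13  0.6  -0.39  1.97 -0.58  0.65  0.4 ]
 offset units total [ 0.36 -0.21  3.71]
 rot units total [ 0.06  0.03 -0.09]
 offset in target axes [ 0.35 -0.17  3.71]
0.053 [[314.59516807 216.10536124]]
0.104 [[314.28158011 236.22025277]]
0.108 [[314.25135259 238.16196028]]
```

View pics/w2.png

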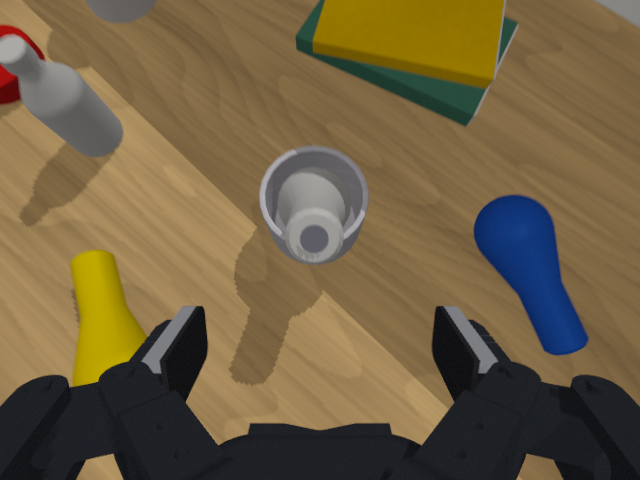

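The tip sits at (315,238), within 1 px of my prediction (314,238). I'm advancing along the neck.

step_arm(motion=[{"offset": [0.18,-0.1,0.5],"delta_rot": [0.03,0.01,-0.05]},{"offset": [0.17,-0.08,0.6],"delta_rot": [0.03,0.01,-0.04]},{"offset": [0,0,0.7],"delta_rot": [0,0,0]},{"offset": [0,0,0.7],"delta_rot": [0,0,0]},{"offset": [0,0,0.7],"delta_rot": [0,0,0]},{"offset": [0,0,0.5],"delta_rot": [0,0,0]}])

```text
time_s: 3.05
tool_pos: [0.4983, -0.2516, 0.1076]
orientation: [[0.652, 0.647, 0.396], [0.55, -0.763, 0.34], [0.522, -0.004, -0.853]]
contact_force: [0.2, 0.5, 0.5]
finger_gap: 0.0853
```

```bash
python3 - <<'E'
from h import *
R,a=graspR()
plan([.4975,-.252,.1114],R)
s=arm.read_state();f=arm.grab_frame("wrist")
cv2.imwrite("pics/w3.png",f["image"][:,:,::-1])
E
```

```text
t 3.05 pos [ 0.4983 -0.2516  0.1076] gap 0.0853 F [0.2 0.5 0.5] q [ 1.04  0.74 -0.44  2.01 -0.64  0.43  0.44]
 offset units total [ 0.05 -0.01 -0.15]
 rot units total [-0.01  0.07 -0.04]
 offset in target axes [ 0.05 -0.01 -0.15]
```

View pics/w3.png

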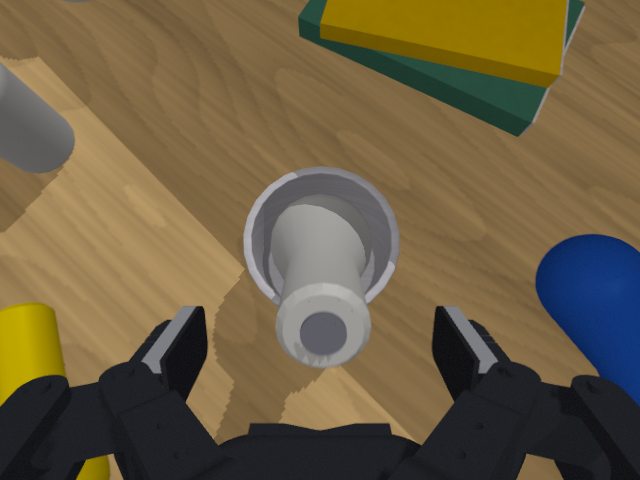

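The neck tip, at (323,333), is centred between the pads. I'm closing the gripper.

step_arm(motion=[{"offset": [0,0,0],"delta_rot": [0,0,0]},{"offset": [0,0,0],"delta_rot": [0,0,0]},{"offset": [0,0,0],"delta_rot": [0,0,0]},{"offset": [0,0,0],"delta_rot": [0,0,0]},{"offset": [0,0,0],"delta_rot": [0,0,0]},{"offset": [0,0,0],"delta_rot": [0,0,0]},{"offset": [0,0,0],"delta_rot": [0,0,0]},{"offset": [0,0,0],"delta_rot": [0,0,0]}], hand=-1, squeeze=60)

```text
time_s: 3.9
tool_pos: [0.4994, -0.2507, 0.1092]
orientation: [[0.651, 0.648, 0.395], [0.552, -0.762, 0.34], [0.521, -0.003, -0.854]]
contact_force: [0.8, 0.5, -2.0]
finger_gap: 0.0342
```

```bash
python3 - <<'E'
from h import *
R,a=graspR()
s=arm.read_state()
plan(s["tool_pos"]+.11*a,R)
f=arm.grab_frame("wrist")
cv2.imwrite("pics/w4.png",f["image"][:,:,::-1])
E
```

```text
t 3.9 pos [ 0.4994 -0.2507  0.1092] gap 0.0342 F [ 0.8  0.5 -2. ] q [ 1.04  0.74 -0.44  2.01 -0.64  0.44  0.43]
 offset units total [-0.05 -0.01 -4.4 ]
 rot units total [-0.01  0.08 -0.03]
 offset in target axes [ 0.   0.  -4.4]
```

View pics/w4.png

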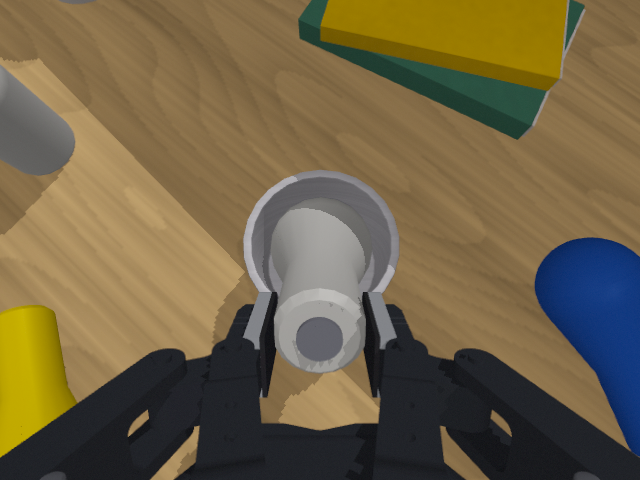

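It is gripped (opening 34 mm). The ball has only about 12 mm of play in the bore, so I lift it straight up in the world frame rather than along its axis.

step_arm(motion=[{"offset": [0.2,0,-0.5],"delta_rot": [0,0,0]},{"offset": [0.27,0,-0.47],"delta_rot": [0,0,0]},{"offset": [0.29,0,-0.47],"delta_rot": [0,0,0]},{"offset": [0.29,0,-0.47],"delta_rot": [0,0,0]}])

```text
time_s: 4.35
tool_pos: [0.4947, -0.2528, 0.162]
orientation: [[0.655, 0.647, 0.391], [0.549, -0.763, 0.341], [0.519, -0.009, -0.855]]
contact_force: [-0.3, -0.3, -2.0]
finger_gap: 0.0337
```

```bash
python3 - <<'E'
from h import *
R,a=graspR()
s=arm.read_state()
plan([.495,-.255,.27],R)
f=arm.grab_frame("wrist")
cv2.imwrite("pics/w5.png",f["image"][:,:,::-1])
E
```

```text
t 4.35 pos [ 0.4947 -0.2528  0.162 ] gap 0.0337 F [-0.3 -0.3 -2. ] q [ 1.02  0.63 -0.39  1.99 -0.61  0.56  0.36]
 offset units total [ 2.2   0.04 -3.72]
 rot units total [-0.04  0.09 -0.06]
 offset in target axes [ 2.25  0.08 -3.69]
```

View pics/w5.png

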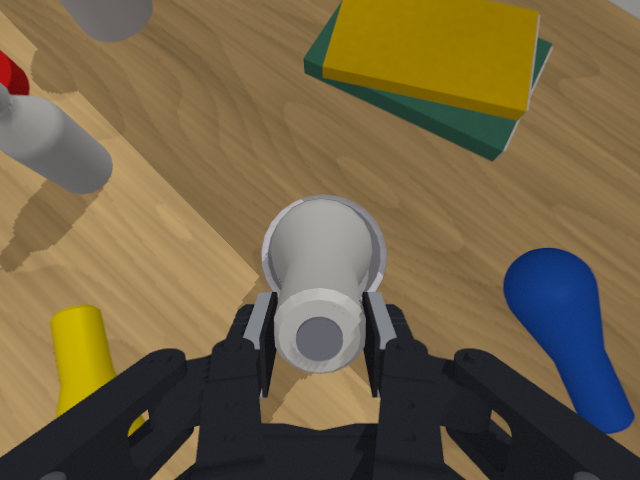

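step_arm(motion=[{"offset": [0.44,0,-0.74],"delta_rot": [0,0,0]},{"offset": [0.44,0,-0.74],"delta_rot": [0,0,0]},{"offset": [0.44,0,-0.74],"delta_rot": [0,0,0]},{"offset": [0.44,0,-0.74],"delta_rot": [0,0,0]},{"offset": [0.44,0,-0.74],"delta_rot": [0,0,0]},{"offset": [0.44,0,-0.74],"delta_rot": [0,0,0]},{"offset": [0.44,0,-0.74],"delta_rot": [0,0,0]}])

```text
time_s: 5.1
tool_pos: [0.4902, -0.2552, 0.3133]
orientation: [[0.66, 0.646, 0.383], [0.548, -0.763, 0.342], [0.513, -0.015, -0.858]]
contact_force: [0.2, -0.9, -1.7]
finger_gap: 0.0338
```

```bash
python3 - <<'E'
from h import *
s=arm.read_state()
# vertical target with nearest yaw
x=s["orientation"][:,1];y=np.array([x[0],x[1],0]);y/=np.linalg.norm(y);z=np.array([0,0,-1.])
plan([.48,-.22,.32],np.c_[np.cross(y,z),y,z])
f=arm.grab_frame("scene")
cv2.imwrite("pics/s6.png",f["image"][:,:,::-1])
E
```

```text
t 5.1 pos [ 0.4902 -0.2552  0.3133] gap 0.0338 F [ 0.2 -0.9 -1.7] q [ 0.99  0.41 -0.32  1.83 -0.53  0.92  0.15]
 offset units total [ 0.64 -1.34  0.09]
 rot units total [-0.11 -3.86 -0.03]
 offset in target axes [ 0.6  -1.34 -0.27]
```

View pics/s6.png

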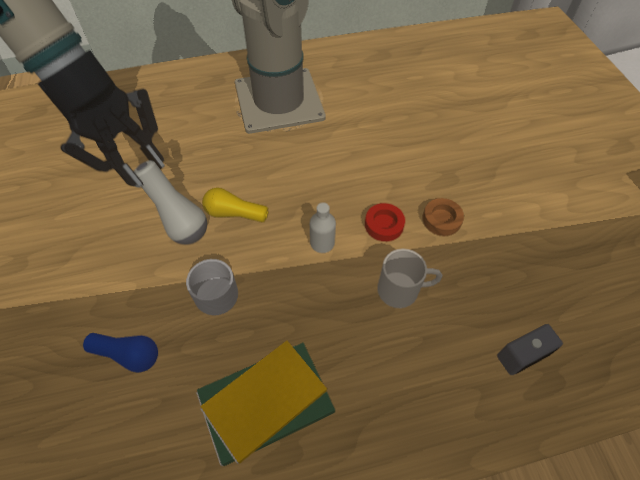

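Picture: the light is clear of the pot (ball at 185,225) and held by its neck. I turn it upright first, then carry it across.

step_arm(motion=[{"offset": [0,0,0],"delta_rot": [-0.02,-0.64,0]},{"offset": [0,0,0],"delta_rot": [-0.02,-0.64,0]},{"offset": [0,0,0],"delta_rot": [-0.02,-0.64,0]},{"offset": [0,0,0],"delta_rot": [-0.02,-0.64,0]},{"offset": [0,0,0],"delta_rot": [-0.02,-0.64,0]},{"offset": [0,0,0],"delta_rot": [-0.02,-0.64,0]}])

```text
time_s: 5.75
tool_pos: [0.4857, -0.2617, 0.3111]
orientation: [[0.773, 0.634, -0.013], [0.634, -0.773, -0.015], [-0.02, 0.003, -1.0]]
contact_force: [-0.2, 0.2, -3.4]
finger_gap: 0.034
```

```bash
python3 - <<'E'
from h import *
s=arm.read_state()
x=s["orientation"][:,1];y=np.array([x[0],x[1],0]);y/=np.linalg.norm(y);z=np.array([0,0,-1.])
print(s["orientation"].round(3))
plan([.463,.268,.31],np.c_[np.cross(y,z),y,z])
E
```

```text
[[ 0.773  0.634 -0.013]
 [ 0.634 -0.773 -0.015]
 [-0.02   0.003 -1.   ]]
t 5.75 pos [ 0.4857 -0.2617  0.3111] gap 0.034 F [-0.2  0.2 -3.4] q [ 0.5   0.4  -0.1   1.67  0.06  1.08 -0.51]
 offset units total [ 12.73 -16.96  -0.27]
 rot units total [ 0.02  0.14 -0.  ]
 offset in target axes [ 12.73 -16.96   0.04]
```

step_arm(motion=[{"offset": [0.3,-0.4,0],"delta_rot": [0,0.07,0]},{"offset": [0.53,-0.7,0],"delta_rot": [0,0.07,0]},{"offset": [0.53,-0.7,0],"delta_rot": [0,0,0]},{"offset": [0.53,-0.7,0],"delta_rot": [0,0,0]},{"offset": [0.53,-0.7,0],"delta_rot": [0,0,0]},{"offset": [0.53,-0.7,0],"delta_rot": [0,0,0]},{"offset": [0.53,-0.7,0],"delta_rot": [0,0,0]},{"offset": [0.53,-0.7,0],"delta_rot": [0,0,0]},{"offset": [0.53,-0.7,0],"delta_rot": [0,0,0]},{"offset": [0.53,-0.7,0],"delta_rot": [0,0,0]},{"offset": [0.53,-0.7,0],"delta_rot": [0,0,0]},{"offset": [0.53,-0.7,0],"delta_rot": [0,0,0]}])

```text
time_s: 6.95
tool_pos: [0.4599, 0.0119, 0.3055]
orientation: [[0.779, 0.627, -0.002], [0.627, -0.779, 0.028], [0.016, -0.023, -1.0]]
contact_force: [0.8, 0.5, -2.6]
finger_gap: 0.0338
```

```bash
python3 - <<'E'
from h import *
s=arm.read_state()
x=s["orientation"][:,1];y=np.array([x[0],x[1],0]);y/=np.linalg.norm(y);z=np.array([0,0,-1.])
plan([.463,.268,.31],np.c_[np.cross(y,z),y,z])
E
```

```text
t 6.95 pos [0.4599 0.0119 0.3055] gap 0.0338 F [ 0.8  0.5 -2.6] q [ 0.1   0.26 -0.21  1.9   0.03  0.98 -1.02]
 offset units total [ 6.52 -7.9   0.1 ]
 rot units total [-0.16 -0.11 -0.  ]
 offset in target axes [ 6.52 -7.9  -0.18]
```

step_arm(motion=[{"offset": [0.53,-0.65,-0.05],"delta_rot": [-0.05,-0.04,0]},{"offset": [0.55,-0.68,0],"delta_rot": [-0.05,-0.04,0]},{"offset": [0.55,-0.68,0],"delta_rot": [-0.05,-0.04,0]},{"offset": [0.55,-0.68,0],"delta_rot": [0,0,0]},{"offset": [0.55,-0.68,0],"delta_rot": [0,0,0]},{"offset": [0.55,-0.68,0],"delta_rot": [0,0,0]},{"offset": [0.55,-0.68,0],"delta_rot": [0,0,0]},{"offset": [0.55,-0.68,0],"delta_rot": [0,0,0]},{"offset": [0.55,-0.68,0],"delta_rot": [0,0,0]},{"offset": [0.55,-0.68,0],"delta_rot": [0,0,0]},{"offset": [0.53,-0.65,0],"delta_rot": [0,0,0]},{"offset": [0.4,-0.4,0],"delta_rot": [0,0,0]}])

```text
time_s: 8.15
tool_pos: [0.4401, 0.2742, 0.3061]
orientation: [[0.786, 0.618, -0.019], [0.618, -0.786, 0.023], [-0.0, -0.03, -1.0]]
contact_force: [0.1, -1.0, -3.0]
finger_gap: 0.0337
```

```bash
python3 - <<'E'
from h import *
s=arm.read_state()
x=s["orientation"][:,1];y=np.array([x[0],x[1],0]);y/=np.linalg.norm(y);z=np.array([0,0,-1.])
plan([.463,.268,.22],np.c_[np.cross(y,z),y,z])
for n in ["top","scene","wrist"]:
    f=arm.grab_frame(n);cv2.imwrite(f"pics/{n}7.png",f["image"][:,:,::-1])
E
```

```text
t 8.15 pos [0.4401 0.2742 0.3061] gap 0.0337 F [ 0.1 -1.  -3. ] q [-0.37  0.36 -0.31  1.76  0.09  1.04 -1.61]
 offset units total [0.57 0.87 3.42]
 rot units total [-0.21  0.    0.  ]
 offset in target axes [0.57 0.76 3.45]
```

View pics/top7.png

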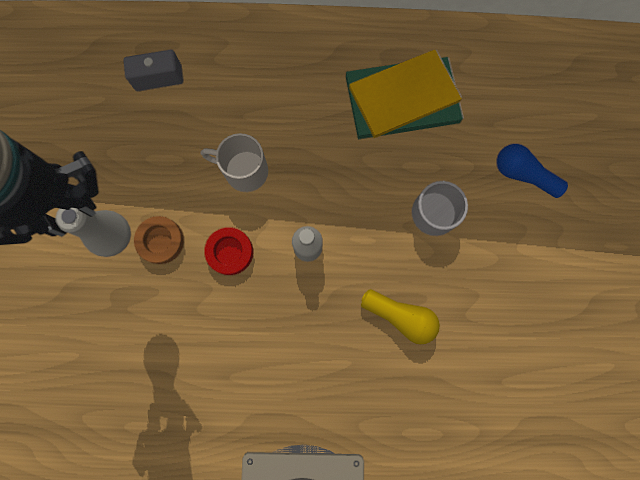

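View pics/scene7.png

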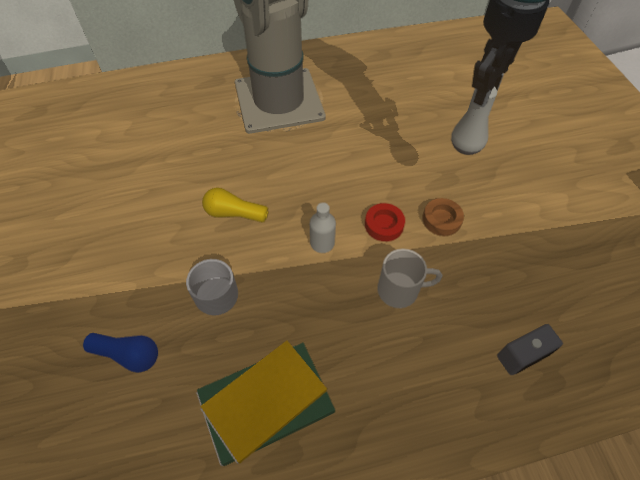

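View pics/wrist7.png

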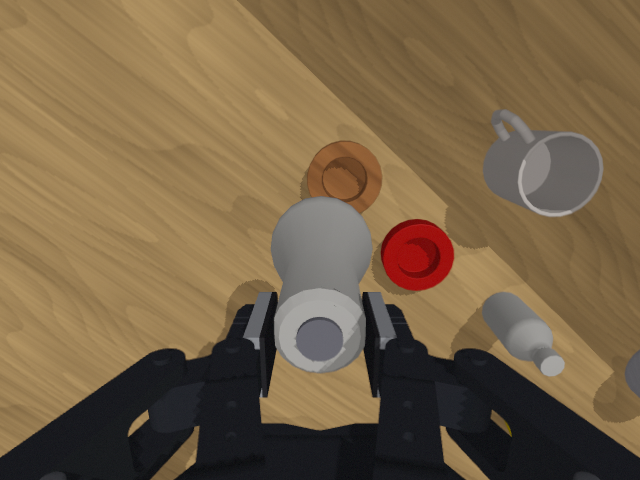

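Top and scene pictures: the light is upright near the wooden ring, which sits at wrist (344,178). Mug, bottle and pot look unmoved. Now I measure how the light sits in the hand from the wrist view.

```bash
cat >> h.py <<'E'
def fitlight(f,c,tipuv,ball_pts):
    """fit light pose in tool frame? world: C, axis from tip centre pixel + ball outline points"""
E
python3 - <<'E'
from h import *
s=arm.read_state();f=arm.grab_frame("wrist")
c=mk(f,wristpose(f,s));R=s["orientation"];p=s["tool_pos"]
C=p+R[:,2]*.0812
im=f["image"][:,:,::-1].copy()
def circ(C,n,r): 
    n=n/np.linalg.norm(n);a=np.cross(n,[.3,.9,.1]);a/=np.linalg.norm(a);b=np.cross(n,a)
    t=np.linspace(0,2*np.pi,90)[:,None];return C+r*(a*np.cos(t)+b*np.sin(t))
def sphere(C,r):
    d=C-c["p"];L=np.linalg.norm(d);k=r*r/L**2
    return circ(C-d*k,d,r*np.sqrt(1-k))
T=C-R[:,2]*.108
for P,col in [(sphere(C,.032),(0,0,255)),(circ(T,R[:,2],.010),(0,255,0)),(circ(C-R[:,2]*.104,R[:,2],.018),(255,0,0)),(circ(np.array([.4625,.268,.026]),np.array([0,0,1.]),.042),(255,255,0)),(circ(np.array([.4625,.268,.026]),np.array([0,0,1.]),.025),(255,255,0))]:
    cv2.polylines(im,[np.round(proj(c,P)*8).astype(np.int32)],True,col,1,shift=3,lineType=cv2.LINE_AA)
cv2.imwrite("pics/ov8.png",cv2.resize(im[120:420,200:600],None,fx=2,fy=2,interpolation=cv2.INTER_CUBIC))
E
```

```text
(no output)
```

View pics/ov8.png

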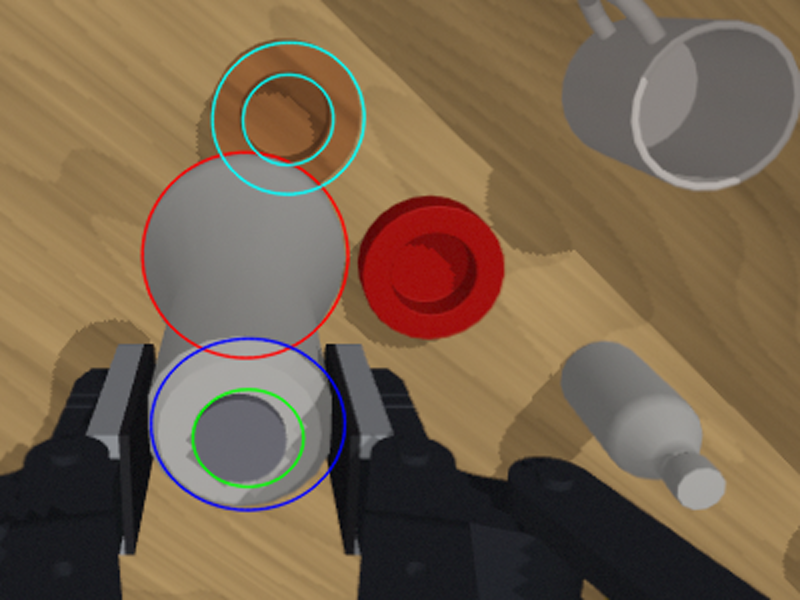

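The overlay matches the light and dock outlines to within a few pixels, so the ball centre is 81 mm ahead of the TCP and the seated TCP z should be about 0.127.

step_arm(motion=[{"offset": [0.19,0.25,0.6],"delta_rot": [-0.1,0,0]},{"offset": [0.19,0.25,0.6],"delta_rot": [-0.1,0,0]},{"offset": [0.19,0.25,0.6],"delta_rot": [0,0,0]},{"offset": [0,0,0.6],"delta_rot": [0,0,0]},{"offset": [0,0,0.6],"delta_rot": [0,0,0]},{"offset": [0,0,0.4],"delta_rot": [0,0,0]},{"offset": [0,0,0],"delta_rot": [0,0,0]}])

```text
time_s: 9.05
tool_pos: [0.4665, 0.2536, 0.2183]
orientation: [[0.797, 0.604, 0.001], [0.604, -0.797, -0.007], [-0.004, 0.006, -1.0]]
contact_force: [-0.1, 0.2, -2.3]
finger_gap: 0.0337
```

```bash
cat >> h.py <<'E'
def vplan(p):
    s=arm.read_state();print(s["orientation"][:,2].round(4))
    x=s["orientation"][:,1];y=np.array([x[0],x[1],0]);y/=np.linalg.norm(y);z=np.array([0,0,-1.])
    plan(p,np.c_[np.cross(y,z),y,z],s)
E
python3 - <<'E'
from h import *
vplan([.463,.268,.15])
E
```

```text
[ 9.e-04 -7.e-03 -1.e+00]
t 9.05 pos [0.4665 0.2536 0.2183] gap 0.0337 F [-0.1  0.2 -2.3] q [-0.37  0.48 -0.27  1.85  0.17  0.84 -1.65]
 offset units total [ 0.25 -0.56  2.73]
 rot units total [ 0.04  0.03 -0.  ]
 offset in target axes [ 0.24 -0.55  2.73]
```

step_arm(motion=[{"offset": [0.12,-0.28,0.4],"delta_rot": [0,0,0]},{"offset": [0.12,-0.27,0.5],"delta_rot": [0,0,0]},{"offset": [0,0,0.5],"delta_rot": [0,0,0]},{"offset": [0,0,0.5],"delta_rot": [0,0,0]},{"offset": [0,0,0.4],"delta_rot": [0,0,0]},{"offset": [0,0,0.2],"delta_rot": [0,0,0]},{"offset": [0,0,0],"delta_rot": [0,0,0]}])

```text
time_s: 9.75
tool_pos: [0.4632, 0.2723, 0.1526]
orientation: [[0.796, 0.606, 0.004], [0.606, -0.796, -0.003], [0.001, 0.005, -1.0]]
contact_force: [1.0, 0.0, -2.4]
finger_gap: 0.0336
```

```bash
python3 - <<'E'
from h import *
vplan([.463,.268,.13])
for n in ["top","scene"]:
    f=arm.grab_frame(n);c=mk(f);s=arm.read_state();C=s["tool_pos"]+s["orientation"][:,2]*.0812
    u,v=map(int,proj(c,[.463,.268,.03])[0]);print(n,proj(c,[C,[.463,.268,.026]]).round(1))
    cv2.imwrite(f"pics/{n}9.png",cv2.resize(f["image"][max(v-60,0):v+60,max(u-80,0):u+80,::-1],None,fx=5,fy=5,interpolation=cv2.INTER_CUBIC))
E
```

```text
[ 0.004 -0.003 -1.   ]
t 9.75 pos [0.4632 0.2723 0.1526] gap 0.0336 F [ 1.   0.  -2.4] q [-0.42  0.57 -0.24  1.9   0.21  0.69 -1.71]
 offset units total [-0.11  0.13  0.91]
 rot units total [ 0.03 -0.01  0.  ]
 offset in target axes [-0.11  0.13  0.91]
top [[145.7 233.9]
 [156.7 238.8]]
scene [[450.7 200.8]
 [443.3 214. ]]
```

View pics/top9.png

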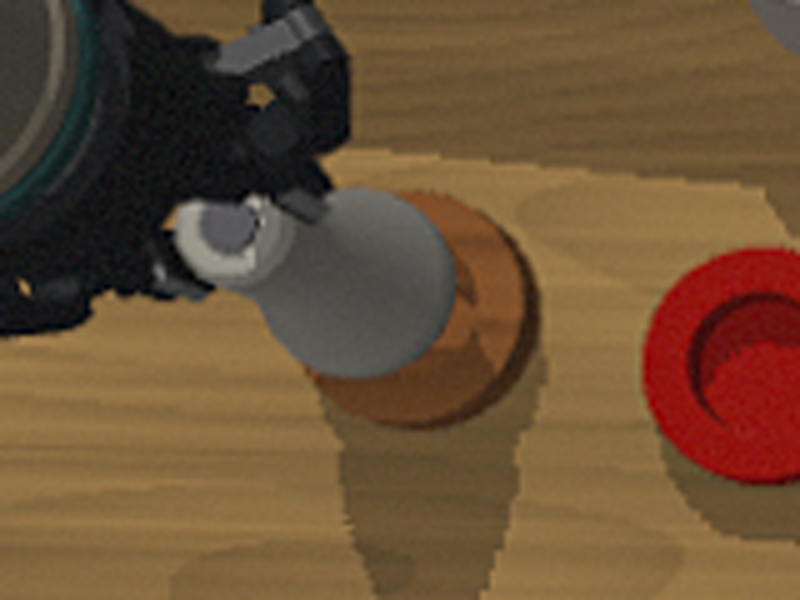

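View pics/scene9.png

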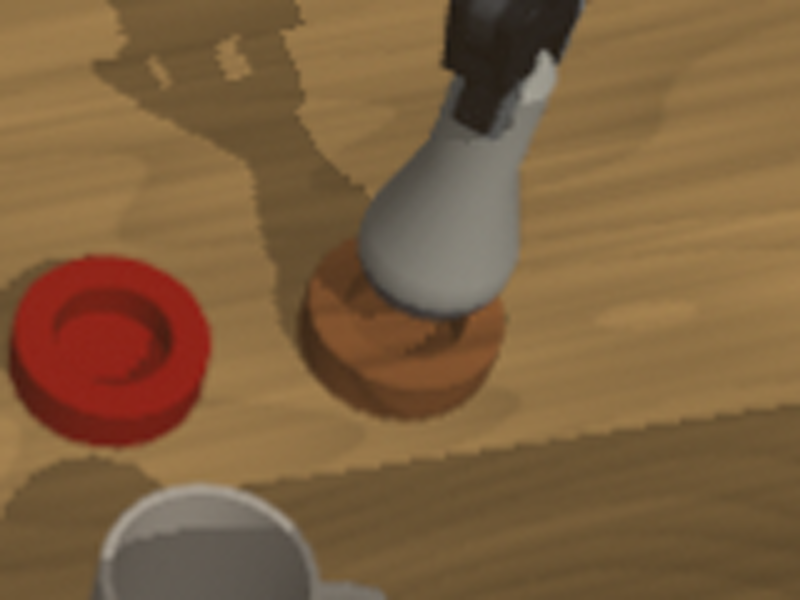

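step_arm(motion=[{"offset": [-0.05,0.06,0.15],"delta_rot": [0,0,0]},{"offset": [-0.04,0.05,0.2],"delta_rot": [0,0,0]},{"offset": [0,0,0.2],"delta_rot": [0,0,0]},{"offset": [0,0,0.15],"delta_rot": [0,0,0]},{"offset": [0,0,0.1],"delta_rot": [0,0,0]},{"offset": [0,0,0],"delta_rot": [0,0,0]}])

```text
time_s: 10.45
tool_pos: [0.4649, 0.2687, 0.1332]
orientation: [[0.797, 0.604, 0.008], [0.604, -0.797, -0.001], [0.006, 0.006, -1.0]]
contact_force: [-0.5, -0.6, -2.3]
finger_gap: 0.034
```

```bash
python3 - <<'E'
from h import *
vplan([.463,.268,.127])
E
```

```text
[ 8.1e-03 -9.0e-04 -1.0e+00]
t 10.45 pos [0.4649 0.2687 0.1332] gap 0.034 F [-0.5 -0.6 -2.3] q [-0.43  0.6  -0.23  1.92  0.23  0.64 -1.72]
 offset units total [-0.08 -0.02  0.25]
 rot units total [ 0.04 -0.04  0.  ]
 offset in target axes [-0.08 -0.02  0.25]
```

step_arm(motion=[{"offset": [-0.06,0,0.07],"delta_rot": [0.03,-0.03,0]},{"offset": [0,0,0.07],"delta_rot": [0,0,0]},{"offset": [0,0,0.05],"delta_rot": [0,0,0]},{"offset": [0,0,0],"delta_rot": [0,0,0]}])

```text
time_s: 10.85
tool_pos: [0.4634, 0.2697, 0.1287]
orientation: [[0.796, 0.605, 0.002], [0.605, -0.796, 0.003], [0.003, -0.001, -1.0]]
contact_force: [-0.2, 0.1, -1.9]
finger_gap: 0.034
```

```bash
python3 - <<'E'
from h import *
vplan([.463,.268,.127])
for n in ["top","scene"]:
    f=arm.grab_frame(n);c=mk(f);s=arm.read_state();C=s["tool_pos"]+s["orientation"][:,2]*.0812
    u,v=map(int,proj(c,[.463,.268,.03])[0]);print(n,(u,v),proj(c,[C,[.463,.268,.026]]).round(1))
    cv2.imwrite(f"pics/{n}10.png",cv2.resize(f["image"][max(v-60,0):v+60,max(u-80,0):u+80,::-1],None,fx=5,fy=5,interpolation=cv2.INTER_CUBIC))
E
```

```text
[ 0.0021  0.0027 -1.    ]
t 10.85 pos [0.4634 0.2697 0.1287] gap 0.034 F [-0.2  0.1 -1.9] q [-0.42  0.61 -0.23  1.93  0.22  0.63 -1.72]
 offset units total [-0.06  0.04  0.07]
 rot units total [-0.01 -0.02 -0.  ]
 offset in target axes [-0.06  0.04  0.07]
top (156, 238) [[151.8 236.4]
 [156.7 238.8]]
scene (443, 212) [[446.6 208.1]
 [443.3 214. ]]
```

View pics/top10.png

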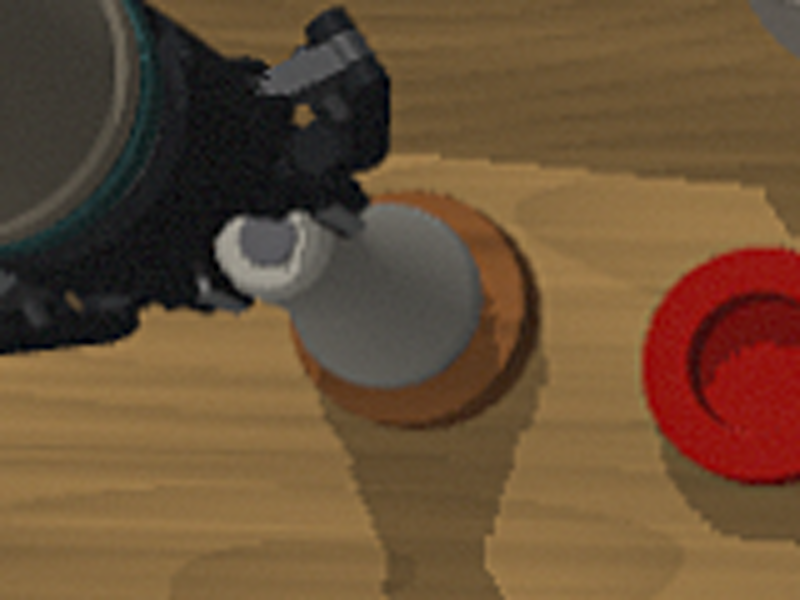

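View pics/scene10.png

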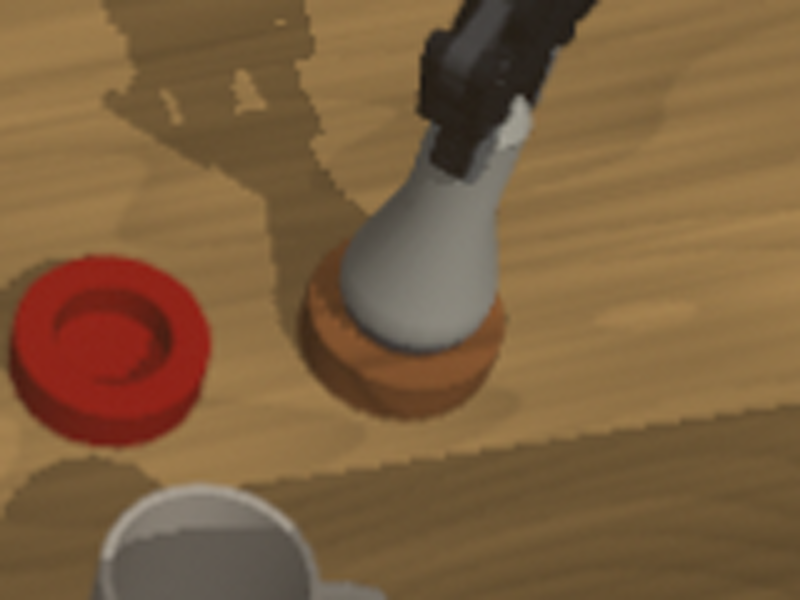

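The ball (top crop 387,295) is inside the ring and about 1 to 2 mm above its seat. I'm lowering in 1 mm steps and watching the force.

step_arm(motion=[{"offset": [0,0,0.04],"delta_rot": [0,0,0]},{"offset": [0,0,0.04],"delta_rot": [0,0,0]},{"offset": [0,0,0],"delta_rot": [0,0,0]}])

```text
time_s: 11.25
tool_pos: [0.4642, 0.2704, 0.1286]
orientation: [[0.796, 0.605, 0.005], [0.605, -0.796, 0.004], [0.006, -0.0, -1.0]]
contact_force: [-1.3, 0.0, -0.2]
finger_gap: 0.0339
```

step_arm(motion=[{"offset": [0,0,0.04],"delta_rot": [0,0,0]},{"offset": [0,0,0.04],"delta_rot": [0,0,0]},{"offset": [0,0,0],"delta_rot": [0,0,0]}])

```text
time_s: 11.55
tool_pos: [0.4646, 0.2707, 0.1285]
orientation: [[0.796, 0.605, 0.006], [0.605, -0.796, 0.004], [0.008, 0.0, -1.0]]
contact_force: [-2.0, 0.1, 1.5]
finger_gap: 0.0335
```

Contact has begun: net about 3.5 N up, with a small −x push. I'll trim x and check once more.

step_arm(motion=[{"offset": [-0.05,-0.04,0.0],"delta_rot": [0,-0.04,0]},{"offset": [-0.04,-0.02,0.04],"delta_rot": [0,0,0]},{"offset": [0,0,0],"delta_rot": [0,0,0]}])

```text
time_s: 11.85
tool_pos: [0.4637, 0.2704, 0.1284]
orientation: [[0.797, 0.605, 0.005], [0.605, -0.797, 0.001], [0.005, 0.002, -1.0]]
contact_force: [-2.0, 0.1, 2.4]
finger_gap: 0.0335
```

```bash
python3 - <<'E'
from h import *
vplan([.463,.268,.127])
s=arm.read_state();f=arm.grab_frame("scene");c=mk(f)
cv2.imwrite("pics/scene11.png",cv2.resize(f["image"][150:270,360:520,::-1],None,fx=5,fy=5,interpolation=cv2.INTER_CUBIC))
f=arm.grab_frame("wrist")
cv2.imwrite("pics/wrist11.png",f["image"][:,:,::-1])
E
```

```text
[ 0.0052  0.0013 -1.    ]
t 11.85 pos [0.4637 0.2704 0.1284] gap 0.0335 F [-2.   0.1  2.4] q [-0.43  0.61 -0.23  1.93  0.23  0.63 -1.72]
 offset units total [-0.08  0.06  0.05]
 rot units total [ 0.02 -0.04  0.  ]
 offset in target axes [-0.08  0.06  0.06]
```

View pics/scene11.png

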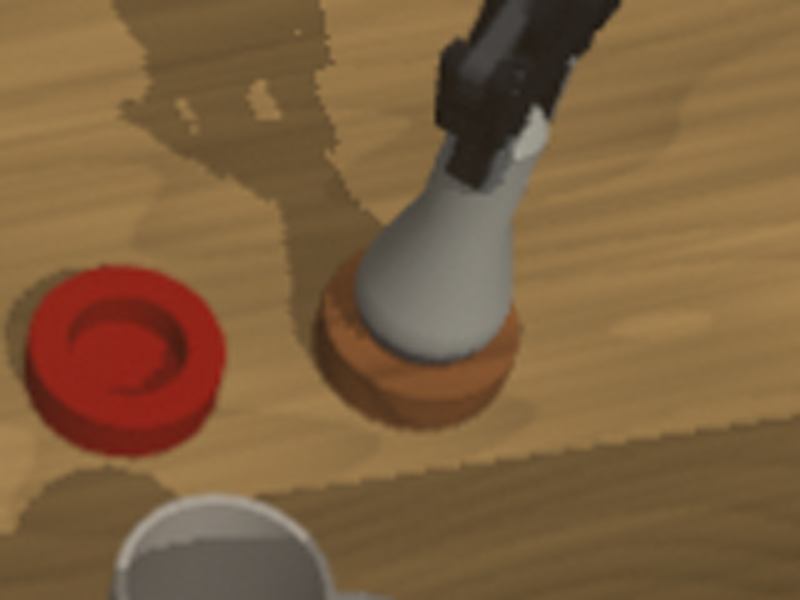

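View pics/wrist11.png

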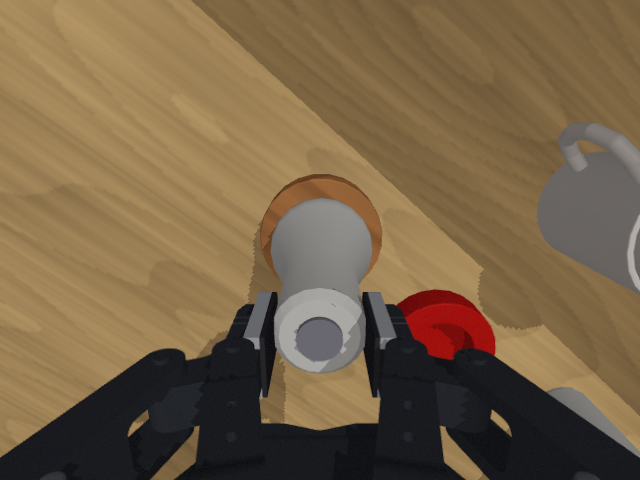

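step_arm(motion=[{"offset": [-0.06,0.0,0.08],"delta_rot": [0,-0.04,0]},{"offset": [0,0,0],"delta_rot": [0,0,0]},{"offset": [0,0,0],"delta_rot": [0,0,0]}])

```text
time_s: 12.25
tool_pos: [0.4642, 0.2708, 0.1284]
orientation: [[0.797, 0.605, 0.005], [0.605, -0.797, 0.0], [0.004, 0.003, -1.0]]
contact_force: [-1.5, -0.1, 2.1]
finger_gap: 0.0338
```

Seated: z no longer changes under light pressure. I release gently, with low grip first and then opening slightly.

step_arm(motion=[{"offset": [0,0,0],"delta_rot": [0,0,0]},{"offset": [0,0,0],"delta_rot": [0,0,0]}], squeeze=20)

```text
time_s: 12.45
tool_pos: [0.464, 0.2707, 0.1283]
orientation: [[0.797, 0.605, 0.004], [0.605, -0.797, -0.0], [0.003, 0.003, -1.0]]
contact_force: [-0.8, 0.3, 4.9]
finger_gap: 0.0338
```

step_arm(motion=[{"offset": [0,0,0],"delta_rot": [0,0,0]},{"offset": [0,0,0],"delta_rot": [0,0,0]},{"offset": [0,0,0],"delta_rot": [0,0,0]}], hand=0.0)

```text
time_s: 12.75
tool_pos: [0.4643, 0.2701, 0.1272]
orientation: [[0.797, 0.604, 0.004], [0.604, -0.797, -0.001], [0.003, 0.003, -1.0]]
contact_force: [0.4, -0.0, 0.3]
finger_gap: 0.0427
```

```bash
python3 - <<'E'
from h import *
vplan([.463,.268,.127])
f=arm.grab_frame("wrist")
cv2.imwrite("pics/wrist12.png",f["image"][:,:,::-1])
E
```

```text
[ 3.9e-03 -8.0e-04 -1.0e+00]
t 12.75 pos [0.4643 0.2701 0.1272] gap 0.0427 F [ 0.4 -0.   0.3] q [-0.43  0.61 -0.23  1.92  0.23  0.63 -1.72]
 offset units total [-0.09  0.04  0.01]
 rot units total [ 0.02 -0.02  0.  ]
 offset in target axes [-0.09  0.04  0.01]
```

View pics/wrist12.png

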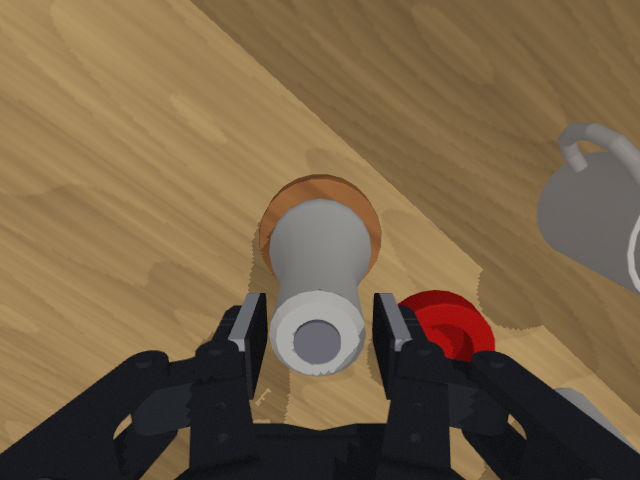

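Wrist picture: the light stands free (tip at 317,341) with both pads off the neck. I open fully and retreat straight up.

step_arm(motion=[{"offset": [0,0,0],"delta_rot": [0,0,0]},{"offset": [0,0,0],"delta_rot": [0,0,0]},{"offset": [0,0,0],"delta_rot": [0,0,0]},{"offset": [0,0,0],"delta_rot": [0,0,0]},{"offset": [0,0,0],"delta_rot": [0,0,0]}], hand=1)

```text
time_s: 13.3
tool_pos: [0.4644, 0.2699, 0.1269]
orientation: [[0.797, 0.604, 0.004], [0.604, -0.797, -0.001], [0.002, 0.003, -1.0]]
contact_force: [0.6, 0.2, -0.2]
finger_gap: 0.0859
```

step_arm(motion=[{"offset": [0,0,-0.3],"delta_rot": [0,0,0]},{"offset": [0,0,-0.5],"delta_rot": [0,0,0]},{"offset": [0,0,-0.6],"delta_rot": [0,0,0]},{"offset": [0,0,-0.7],"delta_rot": [0,0,0]},{"offset": [0,0,-0.7],"delta_rot": [0,0,0]},{"offset": [0,0,-0.7],"delta_rot": [0,0,0]},{"offset": [0,0,-0.7],"delta_rot": [0,0,0]},{"offset": [0,0,-0.4],"delta_rot": [0,0,0]},{"offset": [0,0,0],"delta_rot": [0,0,0]},{"offset": [0,0,0],"delta_rot": [0,0,0]}])

```text
time_s: 14.3
tool_pos: [0.4642, 0.2707, 0.2542]
orientation: [[0.796, 0.605, 0.009], [0.605, -0.796, 0.002], [0.008, 0.004, -1.0]]
contact_force: [0.1, 1.0, -0.5]
finger_gap: 0.0854
```

```bash
python3 - <<'E'
from h import *
vplan([.463,.268,.25])
s=arm.read_state();C=np.array([.463,.268,.046]);z=np.array([0,0,1.])
def circ(C,n,r): 
    n=n/np.linalg.norm(n);a=np.cross(n,[.3,.9,.1]);a/=np.linalg.norm(a);b=np.cross(n,a)
    t=np.linspace(0,2*np.pi,90)[:,None];return C+r*(a*np.cos(t)+b*np.sin(t))
def sphere(c,C,r):
    d=C-c["p"];k=r*r/(d@d);return circ(C-d*k,d,r*np.sqrt(1-k))
cr=[]
for n in ["top","scene","wrist"]:
    f=arm.grab_frame(n);c=mk(f,wristpose(f,s) if n=="wrist" else None)
    im=f["image"][:,:,::-1].copy();cv2.imwrite(f"pics/{n}13.png",im)
    for P,col in [(sphere(c,C,.032),(0,0,255)),(circ(C+z*.108,z,.009),(0,255,0))]:
        cv2.polylines(im,[np.round(proj(c,P)*8).astype(np.int32)],True,col,1,shift=3,lineType=cv2.LINE_AA)
    u,v=proj(c,C)[0].astype(int);u=max(u,80);v=max(v,75)
    cr.append(cv2.resize(im[v-75:v+75,u-65:u+65],None,fx=2,fy=2,interpolation=cv2.INTER_CUBIC))
cv2.imwrite("pics/ov13.png",np.hstack(cr))
E
```

```text
[ 0.0088  0.0023 -1.    ]
t 14.3 pos [0.4642 0.2707 0.2542] gap 0.0854 F [ 0.1  1.  -0.5] q [-0.39  0.44 -0.28  1.8   0.15  0.92 -1.66]
 offset units total [-0.11  0.06  0.17]
 rot units total [ 0.03 -0.06  0.  ]
 offset in target axes [-0.1   0.06  0.17]
```

View pics/ov13.png

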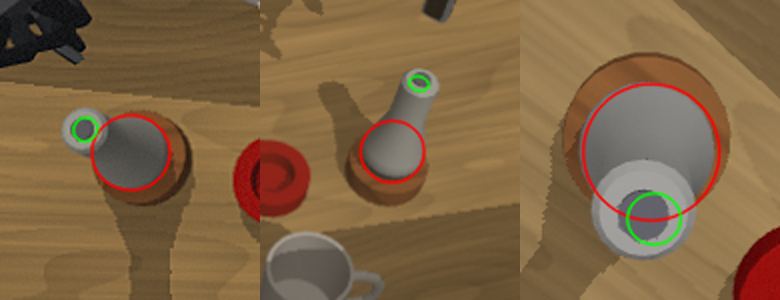

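View pics/scene13.png

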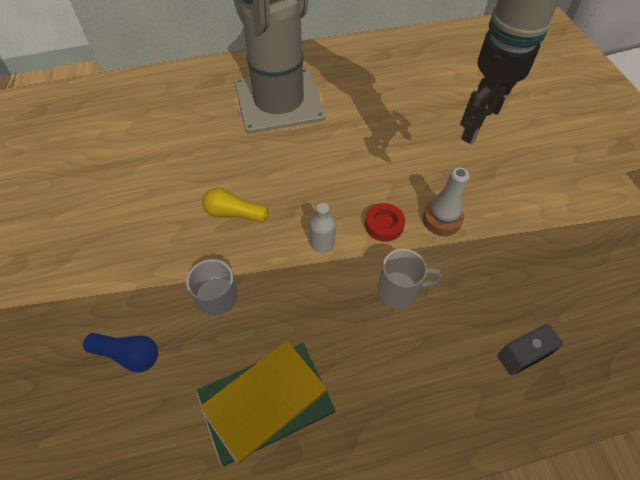

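Overlay: ball and tip outlines (scene 446,205 and 459,174) match an upright, seated light in all three views. Last, a stillness and bystander check before handing in.

step_arm(motion=[{"offset": [0,0,0],"delta_rot": [0,0,0]},{"offset": [0,0,0],"delta_rot": [0,0,0]},{"offset": [0,0,0],"delta_rot": [0,0,0]},{"offset": [0,0,0],"delta_rot": [0,0,0]},{"offset": [0,0,0],"delta_rot": [0,0,0]}])

```text
time_s: 14.95
tool_pos: [0.4628, 0.2699, 0.2509]
orientation: [[0.796, 0.605, 0.003], [0.605, -0.796, -0.001], [0.002, 0.003, -1.0]]
contact_force: [-0.5, 0.6, -0.4]
finger_gap: 0.0852
```

```bash
python3 - <<'E'
from h import *
f=arm.grab_frame("scene")["image"][:,:,::-1].astype(np.float32)
a=cv2.imread("pics/scene13.png").astype(np.float32);o=cv2.imread("pics/scene0.png").astype(np.float32)
for nm,(x,y,w,h),r in [("light",(420,160,55,80),a),("mug",(375,245,70,70),o),("bottle",(305,200,35,55),o)]:
    A=f[y:y+h,x:x+w].mean(2);B=r[y:y+h,x:x+w].mean(2)
    print(nm,cv2.phaseCorrelate(B,A),abs(A-B).mean())
print(arm.read_state()["time_s"])
E
```

```text
light ((-0.00805570478158657, 0.028026714139684827), 0.9884584804500143) 0.4765151
mug ((-0.01372439538344139, -0.007907296769268157), 0.9679289956887563) 2.1965306
bottle ((-0.023839157482150597, 0.02378779185297475), 0.9972719482249683) 2.6716883
15.0
```

```bash
python3 -c "
from plant import arm
print(arm.close_job())"
```

```text
the job is handed in; nothing more can be done
None
```

The night-light is standing upright in the wooden ring dock and released. I handed the job in at about 15 s, and the hand-in gave no verdict.

I gripped the neck along its lean and lifted the light straight up out of the pot. I then turned it upright, carried it over the bottle, and lowered it in small steps until the force showed light contact (about 2–5 N on the wrist sensor). After letting go I backed straight up, so the gripper is clear of it.

**Last checks:**
- **Seating:** the ball and neck-tip outlines match an upright, seated light in all three cameras, within a few pixels (I judge roughly 2° of tilt). The hand stopped about 1 mm higher than I had predicted for the seat, within calibration error.
- **Stillness:** the light moved less than 0.05 px over the last 0.6 s.
- **Bystanders:** the mug and bottle are within 0.05 px of where they started.

No check failed. The only disagreements were a small sideways push of about 2 N while seating, which disappeared on release, and offsets of 2–3 mm between the arm's reading and the images.

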